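# Shim a rocking gearmotor stand

### The arm

A 7-joint arm with a two-finger parallel gripper is mounted at the origin on a cart in front of the work surface, level with it; the furniture and walls round the work are solid. World frame = base frame: x ahead of the robot, y to its left, z up, the work surface at z = 0. Lengths are in m, angles in rad, forces in N, time in s.
With the tool pointing down it reaches from about 0.425 to 0.95 m from the base axis. Payload 4.7 kg.
Tool frame: the origin (TCP) lies between the finger pads; the fingertips stand 25 mm ahead of it and the grasp point (between the pads) lies 6 mm ahead of it; z points along the fingers, y is the line along which they close (so a half turn about z gives the same grasp; the last joint's range is limited). The gripper opens to 85 mm and grips with 20 to 120 N. Pads are 22 mm wide; open, the fingers measure 114 mm over their backs; the gripper's body (76 mm by 85 mm) begins 54 mm behind the grasp point. The pads swing forward as they close: fully open they stand 13 mm farther back than shut.
Start: joints at [-1.161, 0.469, -0.049, 1.532, 0.024, 1.141, -0.082], TCP at [0.287, 0.611, 0.256] pointing down, gripper open.
Joint ranges: [-2.59, 2.59], [-0.33, 1.99], [-1.39, 1.29], [0.1, 2.45], [-1.04, 4.18], [0.21, 1.99], [-2.66, 2.66]. Speed limits (rad/s): [2.57, 2.57, 3.14, 3.14, 3.14, 3.14, 3.14].

### API

Orientations are given as a 3x3 rotation matrix whose columns are the frame's x, y, z axes.
In Python, from rig import * gives the robot as it stands. Calls block until the motion is done:
- movep(position, orientation): joint-space move of the TCP to a pose.
- move_l(position, attitude=None, feed=0.15, until_force=None): straight line of the TCP; attitude=None keeps the orientation; feed is the mean speed in m/s. With until_force (N) it stops when the force on the tool has changed by that much, and returns True; else False.
- move_joints(angles): joint-space move.
- command_gripper(opening, newtons=None): finger opening in m; newtons is the grip in N (None keeps the last); returns when the fingers have stopped.
- sleep(seconds).
- inverse_kinematics(position, orientation): joint angles nearest the present ones, or None.
- sense(): the state.
- camera(name): name is "scene" or "top" or "wrist"; returns (picture, depth): 400x640x3 uint8, red, green, blue; 400x640 float32, m along the optical axis (not along the pixel's ray), 0 where there is no reading.
- camera_params(name): a dict with "K" (3x3 intrinsics, pixels), "position" and "rotation" of the camera in the world; the wrist camera has in their place "tool_from_camera" (4x4, takes a point from camera to tool coordinates, whose origin is the TCP and whose axes are the flange's). Camera axes: x right, y down, z forward; pixel columns grow to the right and rows downward; lengths in m; the calibration is good to about 2 mm. A picture is of the moment at which its call begins: read the wrist's pose just before it. camera_params takes no time and is no camera call.
A pose or a line that the arm cannot do raises Unreachable and nothing moves.
- finish_job(): hands the job in; it is judged then, once.
The state is a dict: "time_s": time; "joint_pos": joint angles; "qd": joint speeds; "joint_efforts": joint torques, N m; "position": TCP position; "tcp_rot": TCP orientation; "wrist_force": force on the tool from outside, world axes, zero at the start; "ft_torque": the same for the moment, N m; "finger_gap": finger opening in m; "gripper_force": force on a finger pad.
Only numpy, scipy, OpenCV 4.12 (cv2) and the standard library are available. Lean on these libraries where they do the work, as an engineer would, in place of code of your own. Each camera call takes 0.05 s, during which the arm holds its last target. There are 200 camera calls.

### The job

The blue gearmotor stand rocks because one of its two front feet hangs clear of its thinner pad. Slide the flat shim under that foot from the front, centred on the pad, and let go; then ease the tapered shim in on top of it from the outer side until it just bears against the foot without jacking the stand up, let go, and press down on that foot from above with about 10 N to prove that it no longer rocks. Leave both shims in place, and do not shift the stand on its pads or disturb the things lying round it.

Things in the scene. Friction and masses are not known exactly. Their poses are not given: they have to be found in the camera images.
- bedplate: Grey bed plate fixed to the worktop, 236 x 256 x 12 mm. Origin: centre of its underside, on the worktop; x axis from its front (robot side) to its rear, y to the left, z up; pads and stand share its yaw. Four square steel pads are screwed on at x = +-65, y = +-75 mm; three are 20 mm thick (tops 32 mm above the worktop), the fourth, low_pad, is thinner.
- low_pad: The thinner pad, fixed, 84 x 84 mm, under the left or the right front foot. Origin: its centre, on the bed plate's top, 12 mm above the worktop. Its top is 7.3 to 9.7 mm lower than the others, so 22.3 to 24.7 mm above the worktop; how much is not known. Pad edges lie 42 mm, the foot's edges 20 mm from this centre: 22 mm of pad is bare round the foot.
- stand: Blue gearmotor on a loose stand, 3.0 kg. Origin: centre between its four feet at their undersides (32 mm above the worktop); axes like the bed plate's. Feet 40 x 40 x 12 mm at x = +-65, y = +-75 mm. It stands on three; the fourth hangs level over low_pad. About 3 N down on that foot tips the stand; about 12 N up under it takes its neighbour off its pad.
- stand_feet (a point): Point midway between the two front feet, at the height of their tops (44 mm above the worktop): the feet are centred 75 mm to either side of it and can be pressed from above. The motor lies across the stand behind it, its top 112 mm above the worktop.
- flat_shim: Flat steel shim with an orange grip, 110 g, lying on the worktop. Origin: centre of the blade's underside; x points from grip to nose, z up. Blade 64 mm along x (nose at +32 mm), 76 mm wide, 3 mm thick; behind it a neck 18 mm wide, then the grip.
- flat_grip (a point): Place to grip the flat shim, 68 mm behind its origin and 22 mm above its underside. The orange grip is 24 mm long in x, 20 mm wide in y and reaches from the underside up to 30 mm; take it with fingers that close along the shim's y.
- taper_shim: Tapered steel shim with a yellow grip, 100 g, lying on the worktop. Origin: centre of the blade's flat underside; x points from grip to thin nose, z up. Blade 64 mm along x, 40 mm wide, 1.5 mm thick at the nose, rising evenly 1 in 10 to 7.9 mm at x = -32 mm; neck 18 mm wide, then the grip.
- taper_grip (a point): Place to grip the tapered shim, 72 mm behind its origin and 22 mm above its underside. The yellow grip is 24 mm long in x, 20 mm wide in y and reaches from the underside up to 30 mm; take it with fingers that close along the shim's y.
- taper_nose (a point): Middle of the tapered shim's nose edge, at its underside, 32 mm ahead of its origin. Lying on the flat shim, it meets the foot's outer edge when 28 to 52 mm of blade is under the foot. Friction is about 0.6: a push of 4 to 6 N seats it, over 12 N lifts or shoves the stand.
- caliper: Steel caliper lying flat, 212 x 84 x 13 mm; leave alone. Origin: centre of its underside.
- chip_brush: Flat brush with a wooden handle and black bristles lying flat, about 200 mm long; leave alone. Origin: centre of its underside.
- tape_roll: Roll of masking tape lying flat, 67 mm across, 24 mm high; leave alone. Origin: centre of its underside.
- steel_cup: Open steel cup, 64 mm across, 47 mm high; leave alone. Origin: centre of its underside.

How it is judged:
By the outcome, as a careful person would: the job done as asked, in the order asked, and still so for the second after the job is handed in, with the robot touching nothing.
It also fails if it takes over 72 s, if anything falls off the work surface, if the arm or the gripper's body presses on something with over 40 N, if the wrist force passes 120 N, or if a joint passes its speed limit or range.

## Working session

There is one attempt and no reset: what is moved stays moved. The work goes in short steps, each a Python script; the robot and the scene stay as the last script left them, time stands still between calls to the robot, and variables do not carry over. Pictures are saved under pics/ and viewed, at most 12 in all, crops included, and the job is handed in when it is done.

```bash
ls; mkdir -p pics; python3 - <<'E'
from rig import *
import cv2,numpy as np
for n in("top","scene"):
    p,d=camera(n); cv2.imwrite(f"pics/{n}0.png",p[:,:,::-1]); np.savez(f"{n}0.npz",p=p,d=d)
    print(n,camera_params(n),d.min(),d.max())
s=sense();print(s)
E
```

```text
pics
top {'K': array([[371.2106198 ,   0.        , 317.62320179],
       [  0.        , 371.2106198 , 194.79441007],
       [  0.        ,   0.        ,   1.        ]]), 'position': array([ 0.41168318, -0.12678258,  1.37248864]), 'rotation': array([[-0.02211505, -0.99244584,  0.12067383],
       [-0.99962604,  0.02000861, -0.01863963],
       [ 0.0160843 , -0.12104092, -0.9925172 ]])} 0.0 2.3566284
scene {'K': array([[408.55226997,   0.        , 327.45174304],
       [  0.        , 408.55226997, 195.2407934 ],
       [  0.        ,   0.        ,   1.        ]]), 'position': array([ 0.02337812, -0.96046382,  0.88565022]), 'rotation': array([[ 0.83380955, -0.35265557,  0.42473013],
       [-0.55199512, -0.54365363,  0.63225163],
       [ 0.00793902, -0.7616264 , -0.64796774]])} 0.0 3.9999425
{'time_s': 0.1, 'joint_pos': array([-1.16089708,  0.46941217, -0.04859881,  1.5335651 ,  0.02408406,
        1.14100773, -0.08229299]), 'qd': array([ 0.000317  , -0.00293589, -0.00127215, -0.00512867, -0.000488  ,
        0.00051948,  0.0015032 ]), 'joint_efforts': array([ 1.70310054e-04, -5.11514604e+01, -4.72791831e-02, -2.38389337e+01,
        1.07790899e-02,  4.37272363e-03, -2.24424434e-05]), 'position': array([0.28655263, 0.61062821, 0.25533565]), 'tcp_rot': array([[-9.05276326e-01,  4.24822607e-01, -7.25545224e-04],
       [ 4.24823224e-01,  9.05274813e-01, -1.65554806e-03],
       [-4.64964271e-05, -1.80695693e-03, -9.99998366e-01]]), 'wrist_force': array([ 0.44927806,  0.21256158, -0.18755862]), 'ft_torque': array([ 0.01913802, -0.01752786, -0.03653477]), 'gripper_force': 0.0, 'finger_gap': 0.08508239924782152}
```

View pics/top0.png

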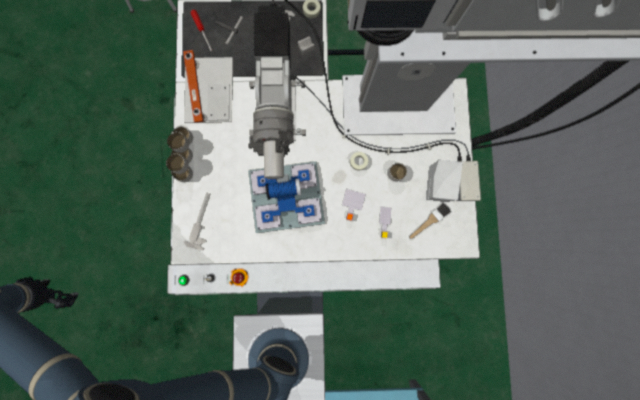

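View pics/scene0.png

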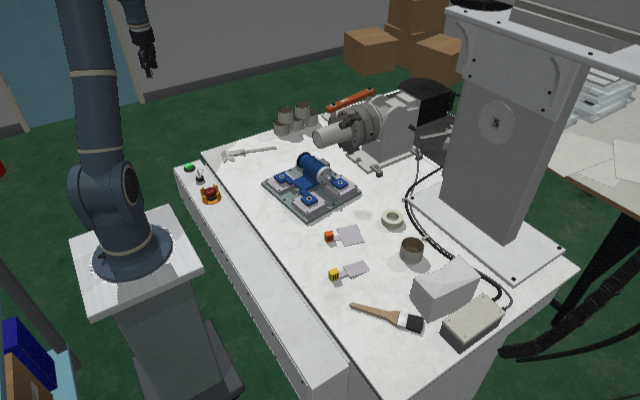

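Top view: the stand is at about (287,197) with its front feet at (267,215) and (308,210). The orange grip is at (350,216), with its blade up to (353,198). The yellow grip is at (386,235), with its blade up to (385,214). The scene view shows the same layout. Next I'll get rough positions from the top camera and the wrist camera geometry.

```bash
cat > h.py <<'E'
import numpy as np,cv2
from rig import *
def cam(n):
    if n=="wrist":
        s=sense(); p,d=camera(n); c=camera_params(n); T=np.eye(4);T[:3,:3]=s["tcp_rot"];T[:3,3]=s["position"]
        M=T@c["tool_from_camera"]; return p,d,c["K"],M[:3,:3],M[:3,3]
    p,d=camera(n);c=camera_params(n);return p,d,c["K"],c["rotation"],c["position"]
def ray(px,K,R,t,z):
    px=np.atleast_2d(px).astype(float)
    v=np.c_[(px-K[:2,2])/K[0,0],np.ones(len(px))]@R.T
    return t+v*((z-t[2])/v[:,2])[:,None]
def cloud(d,K,R,t):
    v,u=np.indices(d.shape); P=np.stack([(u-K[0,2])/K[0,0]*d,(v-K[1,2])/K[1,1]*d,d],-1)
    return P@R.T+t
def hsv(p): return cv2.cvtColor(p,cv2.COLOR_RGB2HSV)
def blobs(m,amin):
    m=m.astype(np.uint8); n,l,st,c=cv2.connectedComponentsWithStats(m)
    return sorted([(st[i,4],c[i],l==i) for i in range(1,n) if st[i,4]>=amin],key=lambda a:-a[0])
def down(yaw): # tool z down; tool x axis at yaw
    c,s=np.cos(yaw),np.sin(yaw); return np.array([[c,s,0],[s,-c,0],[0,0,-1.]])
E
python3 - <<'E'
from h import *
z=np.load("top0.npz");p,d=z["p"],z["d"];c=camera_params("top");K,R,t=c["K"],c["rotation"],c["position"]
h=hsv(p);C=cloud(d,K,R,t)
for nm,lo,hi in(("orange",5,17),("yellow",22,33),("blue",100,125)):
    m=(h[...,0]>=lo)&(h[...,0]<=hi)&(h[...,1]>150)&(h[...,2]>90)
    for a,cc,_ in blobs(m,5)[:6]: print(nm,a,cc.round(1),ray(cc,K,R,t,.03).round(3))
np.set_printoptions(linewidth=200)
print((C[205:232:2,250:328:3,2]*1000).round().astype(int))
print(camera_params("wrist"))
E
```

```text
orange 402 [192.   78.1] [[1.027 0.311 0.03 ]]
orange 56 [198.2 117.9] [[0.872 0.286 0.03 ]]
orange 56 [235.7 278.2] [[0.284 0.144 0.03 ]]
orange 28 [349.5 216.4] [[ 0.494 -0.266  0.03 ]]
orange 7 [239. 269.] [[0.316 0.133 0.03 ]]
yellow 31 [384.4 234.3] [[ 0.427 -0.39   0.03 ]]
blue 393 [279.3 187.4] [[ 0.605 -0.013  0.03 ]]
blue 382 [286.9 207.8] [[ 0.53 -0.04  0.03]]
blue 60 [302.9 175.7] [[ 0.647 -0.1    0.03 ]]
[[   2   10   17    9   11   27   24   24   28   22   41   48   46   48   48   49   27   34   42   46   42   41   33   30    4   -7]
 [   0   10   18   21   22   28   25   30   27   25   43   47   45   46   48   47   51   44   42   42   46   43   32   31   11    3]
 [   3   11   24   18   25   22   28   19   24   27   48   48   42   50   42   48   47   49   45   40   45   47   34   34   14    4]
 [  -3    9   20   28   38   47   45   47   44   47   49   40    9   13   10   42   42   51   47   48   49   45   31   33   11   -3]
 [   1   16   20   21   43   44   47   41   47   43   45    5   15   11    7   17   34   29   42   44   45   43   33   34    7   -2]
 [   1   11   1
[... 973 characters left out ...]
1372   -1   -1   -1   -2   -2    3   -1    3   -4    0    4    0    4    1]
 [   1   -3   14   14   10   14   -1    2   -1   -1    1   -3    2   -1   -3    4   -1    1    1    0   -1   -3    1    1    1   -2]]
{'K': array([[348.13210111,   0.        , 319.97469441],
       [  0.        , 348.13210111, 207.65961801],
       [  0.        ,   0.        ,   1.        ]]), 'tool_from_camera': array([[-1.30338891e-03, -9.58829267e-01, -2.83980171e-01,  7.26354466e-02],
       [ 9.99999143e-01, -1.28458971e-03, -2.52431669e-04, -1.11713807e-04],
       [-1.22759132e-04, -2.83980257e-01,  9.58830120e-01, -1.17037784e-01],
       [ 0.00000000e+00,  0.00000000e+00,  0.00000000e+00,  1.00000000e+00]])}
```

Depth shows 24–26 mm around the left front foot and about 33 mm around the right, so low_pad is the left front one. Next are close wrist views of the shims and the stand, plus reach checks for the insertion poses.

```bash
python3 - <<'E'
from h import *
def tilt(yaw,a): # tool tilted about closing axis (y); a>0: tool z leans toward +heading
    c,s=np.cos(a),np.sin(a)
    hd=np.array([np.cos(yaw),np.sin(yaw),0]);z=np.array([0,0,-1.])*c+hd*s
    y=np.cross([0,0,1.],hd); return y,z
for sg in(1,-1):
  for a in(-.6,-.4,-.2,0,.2,.4,.6):
    r=[]
    for x in(.35,.36,.37,.38,.39,.40,.42,.44):
        y,z=tilt(.1,a);y=y*sg;X=np.cross(y,z);R=np.c_[X,y,z]
        q=inverse_kinematics(np.array([x,.02,.053])-z*0,R); r.append(q is not None)
    print(sg,a,np.array(r).astype(int))
movep([.47,-.32,.27],down(np.pi))
p,d,K,R,t=cam("wrist");np.savez("w1.npz",p=p,d=d,K=K,R=R,t=t);cv2.imwrite("pics/w1.png",p[:,:,::-1])
movep([.50,-.03,.27],down(np.pi))
p,d,K,R,t=cam("wrist");np.savez("w2.npz",p=p,d=d,K=K,R=R,t=t);cv2.imwrite("pics/w2.png",p[:,:,::-1])
print(sense()["time_s"],sense()["joint_pos"].round(2))
E
```

```text
1 -0.6 [1 1 1 1 1 1 1 1]
1 -0.4 [1 1 1 1 1 1 1 1]
1 -0.2 [1 1 1 1 1 1 1 1]
1 0 [1 1 1 1 1 1 1 1]
1 0.2 [0 0 0 0 0 0 1 1]
1 0.4 [0 0 0 0 0 0 0 0]
1 0.6 [0 0 0 0 0 0 0 0]
-1 -0.6 [1 1 1 1 1 1 1 1]
-1 -0.4 [1 1 1 1 1 1 1 1]
-1 -0.2 [1 1 1 1 1 1 1 1]
-1 0 [1 1 1 1 1 1 1 1]
-1 0.2 [0 0 0 0 0 0 1 1]
-1 0.4 [0 0 0 0 0 0 0 0]
-1 0.6 [0 0 0 0 0 0 0 0]
4.6417 [-1.02  0.35  1.27  1.96 -0.38  1.1   1.98]
```

View pics/w1.png

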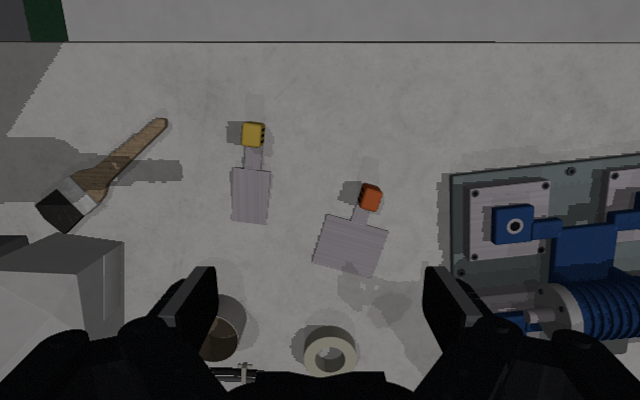

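View pics/w2.png

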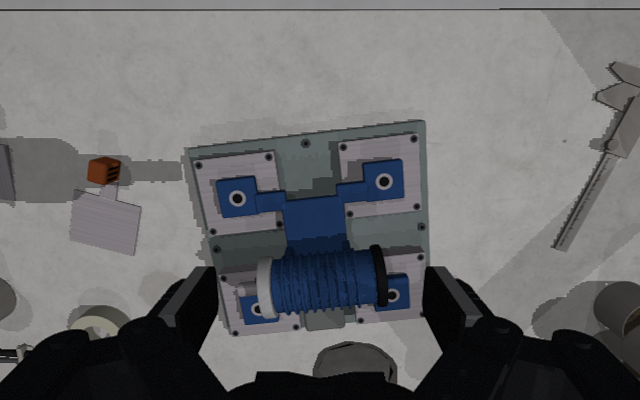

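In w1, the taper has its grip at (253,133) and blade corners at about (233,168)–(268,222). The flat shim has its grip at (370,197), with the blade at about (313,265)–(387,230). In w2, the low-pad screws are at about (343,147), (414,140), (350,215) and (419,205), and the foot bosses are at (237,198) and (384,181). The joints drifted into an elbow-out branch, so I'll check a better one.

```bash
python3 - <<'E'
from h import *
z1=np.load("w1.npz");z2=np.load("w2.npz")
def sub(c):
    return c
for z,pts in((z1,[("blT",252,195),("blF",350,245),("tab",300,150),("tab",200,220),("tab",400,260),("tab",300,220),("pad",480,225),("bed",460,200)]),(z2,[("lp",345,160),("lp",410,150),("tab",300,100),("bed",300,165),("bed",190,160)])):
    L=cv2.cvtColor(z["p"],cv2.COLOR_RGB2LAB)
    for n,u,v in pts: print(n,L[v-2:v+3,u-2:u+3].reshape(-1,3).mean(0).round(1))
z=z2;K,R,t=z["K"],z["R"],z["t"]
g=cv2.cvtColor(z["p"],cv2.COLOR_RGB2GRAY)
# screws: dark blob centroids
def dark(u,v,r=6):
    w=255.-g[v-r:v+r+1,u-r:u+r+1]; w=np.clip(w-np.median(w)-25,0,None);vv,uu=np.indices(w.shape)
    return np.array([u-r+(uu*w).sum()/w.sum(),v-r+(vv*w).sum()/w.sum()])
S=np.array([dark(*q) for q in((343,147),(414,140),(350,215),(419,205))]);print(S.round(1))
P=ray(S,K,R,t,.0235)[:,:2];print((P*1000).round(1),"c",P.mean(0).round(4))
S2=np.array([dark(*q) for q in((199,166),(268,158),(212,234),(281,224))]);P2=ray(S2,K,R,t,.032)[:,:2];print((P2*1000).round(1),"c",P2.mean(0).round(4))
v=P.mean(0)-P2.mean(0);print(np.linalg.norm(v),np.arctan2(-v[0],v[1]))
C=cloud(z["d"],K,R,t)
for nm,u,v in(("lp",355,158),("lp",410,148),("lp",365,210),("rp",205,185),("rp",255,165),("rp",230,225),("tab",300,95),("bed",305,165),("foot",372,175),("foot",225,190)):
    print(nm,(np.median(C[v-3:v+4,u-3:u+4,2])*1000).round(1),end="; ")
h=hsv(z["p"]);m=(h[...,0]>100)&(h[...,0]<130)&(h[...,1]>120)
print()
q0=sense()["joint_pos"]
E
python3 - <<'E'
import cv2
p=cv2.imread("pics/w2.png");a=cv2.resize(p[125:225,185:435],None,fx=3.2,fy=3.2,interpolation=cv2.INTER_CUBIC)
cv2.imwrite("pics/w2c.png",a)
E
```

```text
blT [113.2 130.2 126.2]
blF [114.1 130.4 126.2]
tab [138.9 128.2 129. ]
tab [135.6 128.  129. ]
tab [135.9 128.1 129. ]
tab [137.9 128.2 128.9]
pad [110.8 130.3 126.2]
bed [ 57.  126.6 127.3]
lp [125.6 130.8 126. ]
lp [132.5 130.7 126.2]
tab [162.6 128.2 129.1]
bed [100.7 125.  127.4]
bed [ 83.4 126.9 127.9]
[[341.9 146.5]
 [413.5 138.4]
 [348.4 214.1]
 [416.4 206.2]]
[[ 4.693e+02 -8.500e+00]
 [ 4.613e+02  6.500e+01]
 [ 5.428e+02 -3.000e-01]
 [ 5.340e+02  7.350e+01]] c [0.5018 0.0324]
[[ 487.2 -157.1]
 [ 478.3  -83.8]
 [ 559.3 -148.1]
 [ 551.   -75.7]] c [ 0.519  -0.1162]
0.1496079283718604 0.11470514127432098
lp 24.0; lp 23.9; lp 23.6; rp 31.1; rp 31.5; rp 31.5; tab -0.8; bed 11.4; foot 43.2; foot 43.6;
```

View pics/w2c.png

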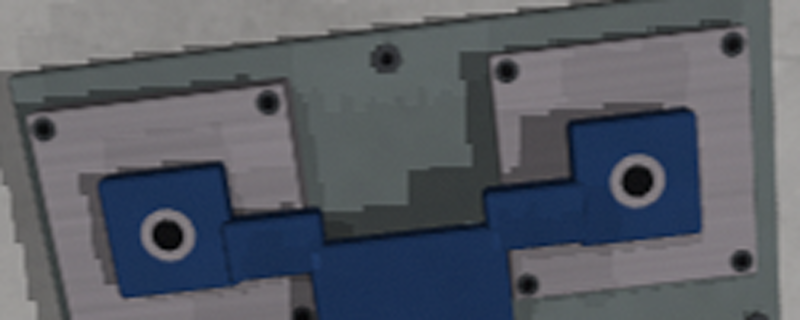

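The crop shows both front pads with clear screws. Low pad: centre (0.5018, 0.0324), yaw 0.115, top about 24 mm, and a centre spacing of 149.6 mm against the nominal 150. Now I'll measure the shims and go to the flat grip in a better elbow branch.

```bash
cat >> h.py <<'E'
PC=np.array([.5018,.0324]);BY=.1147;PZ=.0241
def steel(p):
    L=cv2.GaussianBlur(cv2.cvtColor(p,cv2.COLOR_RGB2LAB).astype(np.float32),(5,5),0)
    return (L[...,1]-L[...,2])>1.8
def bed(x,y): c,s=np.cos(BY),np.sin(BY); return PC+[c*x-s*y,s*x+c*y]
E
python3 - <<'E'
from h import *
for f in("w1.npz",):
    z=np.load(f);K,R,t=z["K"],z["R"],z["t"]
    m=steel(z["p"]).astype(np.uint8);m[:,430:]=0;m[:100]=0;m[280:]=0
    m=cv2.morphologyEx(m,cv2.MORPH_OPEN,np.ones((21,21)))
    for a,c,b in blobs(m,200):
        r=cv2.minAreaRect(np.argwhere(b)[:,::-1].astype(np.float32));B=cv2.boxPoints(r);B=B[np.argsort(B[:,1])]
        taper=c[0]<300; zs=[.0079,.0079,.0015,.0015] if taper else [.003]*4
        # rows grow with +x: first two rear, last two nose
        P=np.array([ray(q,K,R,t,zz)[0] for q,zz in zip(B,zs)])
        rear,nose=P[:2].mean(0)[:2],P[2:].mean(0)[:2];v=nose-rear
        print("taper" if taper else "flat",a,r,"c",((rear+nose)/2).round(4),"len",np.linalg.norm(v).round(4),"w",np.linalg.norm(P[0]-P[1]).round(4),"yaw",np.arctan2(v[1],v[0]).round(3))
    h=hsv(z["p"])
    for nm,lo,hi in(("orange",3,17),("yellow",20,33)):
        mm=(h[...,0]>=lo)&(h[...,0]<=hi)&(h[...,1]>150)&(h[...,2]>60)
        mm[:,430:]=0
        for a,c,b in blobs(mm,60)[:1]: print(nm,a,c,ray(c,K,R,t,.03).round(4), ray(c,K,R,t,.02).round(4))
move_joints([-.02,.469,-.049,1.533,.024,1.141,-.08])
for nm,pos,yw in(("pick",[.49,-.266,.03],.1),("start",[*bed(-68-.06,0),0][:0] or [*bed(-.13,0),.055],BY),("in",[*bed(-.068,0),.055],BY),("tp",[.43,-.39,.03],0),("t0",[*bed(0,.135),.06],BY-np.pi/2)):
    for k in(0,np.pi):
        q=inverse_kinematics(np.array(pos),down(yw+k)); print(nm,k,None if q is None else q.round(2))
print(sense()["time_s"])
E
```

```text
flat 2977 ((349.5, 245.5), (53.0, 63.0), 90.0) c [ 0.5592 -0.2841] len 0.0679 w 0.0732 yaw 0.024
taper 1919 ((250.0, 195.0), (54.0, 36.0), 90.0) c [ 0.4971 -0.3985] len 0.065 w 0.0395 yaw -0.076
orange 371 [370.71967655 199.07816712] [[ 0.4941 -0.2654  0.03  ]] [[ 0.4968 -0.2639  0.02  ]]
yellow 474 [251.84388186 134.2721519 ] [[ 0.4266 -0.3878  0.03  ]] [[ 0.4274 -0.3897  0.02  ]]
pick 0 [ 0.24  0.59  0.24  2.   -0.25  0.58 -0.82]
pick 3.141592653589793 [ 0.66  0.6  -0.31  1.98  0.31  0.61  1.82]
start 0 [-0.3   0.33  0.16  2.4  -0.13  0.42 -1.49]
start 3.141592653589793 [ 0.16  0.35 -0.37  2.37  0.29  0.45  1.23]
in 0 [-0.3   0.4   0.17  2.27 -0.15  0.48 -1.46]
in 3.141592653589793 [ 0.16  0.42 -0.37  2.24  0.3   0.52  1.24]
tp 0 [ 0.42  0.62  0.33  1.95 -0.33  0.62 -0.61]
tp 3.141592653589793 [ 0.86  0.62 -0.26  1.92  0.26  0.63  2.01]
t0 0 [ 0.43  0.84 -1.18  2.03  0.97  0.99  1.99]
t0 3.141592653589793 [-0.31  0.48 -0.13  2.07  0.11  0.59 -0.4 ]
6.4333
```

```bash
cat >> h.py <<'E'
def shim(z,sel,taper):
    K,R,t=z["K"],z["R"],z["t"];m=(steel(z["p"])&sel).astype(np.uint8)
    m=cv2.morphologyEx(m,cv2.MORPH_OPEN,cv2.getStructuringElement(cv2.MORPH_ELLIPSE,(23,23)))
    a,c,b=blobs(m,200)[0]; cn=max(cv2.findContours(b.astype(np.uint8),cv2.RETR_EXTERNAL,cv2.CHAIN_APPROX_NONE)[0],key=len)[:,0]
    zz=.0047 if taper else .003
    P=ray(cn,K,R,t,zz)[:,:2]; r=cv2.minAreaRect((P*1000).astype(np.float32)); return r
E
python3 - <<'E'
from h import *
z=np.load("w1.npz");v,u=np.indices((400,640));s=(v>100)&(v<285)
print("flat",shim(z,s&(u>300)&(u<425),0)); print("taper",shim(z,s&(u<300)&(u>200),1))
z2=np.load("w2.npz");print("flat w2",shim(z2,(u>50)&(u<160)&(v>150)&(v<270),0))
h=hsv(z2["p"]);mm=(h[...,0]>=3)&(h[...,0]<=17)&(h[...,1]>150)&(u<160)
for a,c,b in blobs(mm,60)[:1]:print(c,ray(c,z2["K"],z2["R"],z2["t"],.02))
E
```

```text
flat ((558.1912841796875, -283.69830322265625), (76.02584075927734, 67.61006164550781), 74.044921875)
taper ((495.526123046875, -398.1881408691406), (40.75398635864258, 67.6843032836914), 83.40819549560547)
flat w2 ((557.1664428710938, -282.6734619140625), (76.58446502685547, 69.5084228515625), 73.63481903076172)
[102.93198263 170.17945007] [[ 0.49400764 -0.26287247  0.02      ]]
```

Flat shim: origin ≈ (0.5594, −0.284), yaw −0.28. Taper: origin ≈ (0.4973, −0.3984), yaw −0.115. Picking up the flat shim and carrying it to a point above the start of insertion.

```bash
python3 - <<'E'
from h import *
o=np.array([.5594,-.284]);yw=-.28;g=o-.068*np.array([np.cos(yw),np.sin(yw)])
R=down(yw+np.pi)
command_gripper(.05,40)
movep([*g,.11],R); move_l([*g,.030],feed=.12)
command_gripper(.0,40); s=sense();print(s["finger_gap"],s["gripper_force"],s["position"])
move_l([*g,.11],feed=.12)
f=sense()["wrist_force"];print(f)
R=down(BY+np.pi)
movep([*bed(-.128,0),.11],R)
move_l([*bed(-.128,0),.0265+.030],feed=.1)
s=sense();print(s["time_s"],s["joint_pos"].round(2),s["position"],s["finger_gap"])
p,d,K,R,t=cam("wrist");np.savez("w3.npz",p=p,d=d,K=K,R=R,t=t);cv2.imwrite("pics/w3.png",p[:,:,::-1])
E
```

```text
0.01917811713966467 40.18986761569977 [ 0.49465876 -0.26544133  0.03094855]
[ 0.61908304  0.87164773 -1.88079529]
12.2 [ 0.19  0.36 -0.4   2.37  0.31  0.46  1.21] [0.37504479 0.01766629 0.05658014] 0.019313198522412308
```

View pics/w3.png

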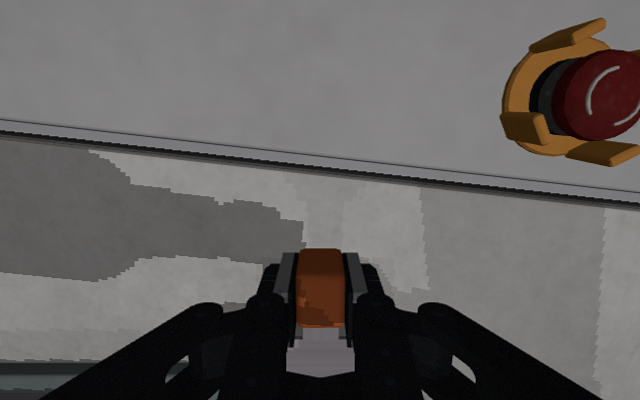

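The wrist view shows the grip held squarely between the fingers (orange at (320,285)), with the blade hidden. Inserting with a force guard, then lowering to contact.

```bash
python3 - <<'E'
from h import *
zc=.0270+.030
move_l([*bed(-.128,0),zc],feed=.05)
print(move_l([*bed(-.068,0),zc],feed=.035,until_force=3.0))
s=sense();print(s["position"],bed(-.068,0),s["wrist_force"],s["time_s"])
p,d=camera("scene");cv2.imwrite("pics/s1.png",cv2.resize(p[150:250,250:370],None,fx=5,fy=5,interpolation=cv2.INTER_CUBIC)[:,:,::-1])
E
```

```text
False
[0.43401816 0.02456156 0.05697625] [0.43424682 0.02461749] [ 0.14817458  0.35634344 -0.81963927] 14.3667
```

View pics/s1.png

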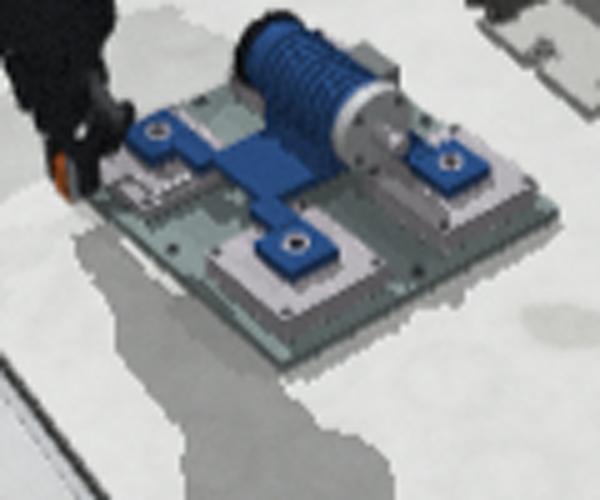

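The scene crop shows the shim under the left front foot and the stand unmoved. Lowering, releasing and looking from above.

```bash
python3 - <<'E'
from h import *
p=bed(-.068,0)
print(move_l([*p,.0505],feed=.012,until_force=2.0)); s=sense();print(s["position"],s["wrist_force"])
command_gripper(.03); sleep(.2); print(sense()["wrist_force"]); command_gripper(.045)
move_l([*p,.14],feed=.15)
R=down(BY+np.pi)
movep([*bed(-.02,.02),.25],R)
p,d,K,R,t=cam("wrist");np.savez("w4.npz",p=p,d=d,K=K,R=R,t=t);cv2.imwrite("pics/w4.png",p[:,:,::-1]);print(sense()["time_s"])
E
```

```text
True
[0.43429686 0.02461051 0.0550137 ] [-1.11773981 -0.73733828  4.17661795]
[-0.14683305  0.30531799 -0.59385006]
16.8333
```

View pics/w4.png

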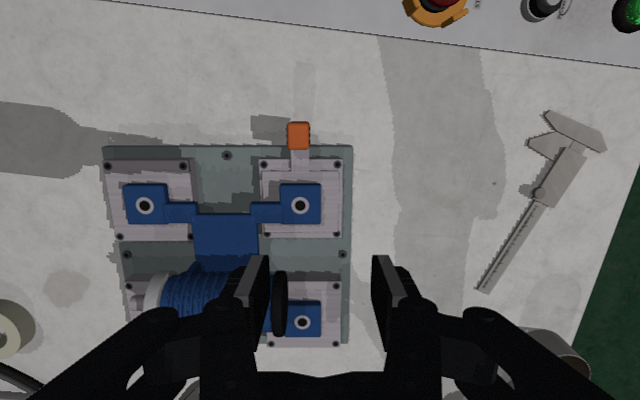

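The flat shim is seated: the neck and boss line up at column 300, and contact put its underside at 24.1 mm, so the gap left is about 4.9 mm and the taper should seat with about 34 mm under the foot. Next I'll check its centring numerically, then pick the taper and bring it to the outer side.

```bash
python3 - <<'E'
from h import *
z=np.load("w4.npz");K,R,t=z["K"],z["R"],z["t"];h=hsv(z["p"]);v,u=np.indices((400,640))
mm=(h[...,0]>=3)&(h[...,0]<=17)&(h[...,1]>150)&(v>100)&(v<170)&(u>250)&(u<350)
a,c,b=blobs(mm,60)[0]; P=ray(c,K,R,t,.0545)[0][:2]-PC; cs,sn=np.cos(BY),np.sin(BY);print("grip rel pad (bed)",cs*P[0]+sn*P[1],-sn*P[0]+cs*P[1])
o=np.array([.4973,-.3984]);yw=-.115;g=o-.072*np.array([np.cos(yw),np.sin(yw)])
movep([*g,.11],down(yw+np.pi)); move_l([*g,.030],feed=.12)
command_gripper(.0,40); s=sense();print(s["finger_gap"],s["position"],g)
move_l([*g,.20],feed=.2)
st=bed(0,.142)
movep([*st,.16],down(BY-np.pi/2+np.pi))
move_l([*st,.0309+.0271+.0012],feed=.1); sleep(.2)
s=sense();print(s["time_s"],s["joint_pos"].round(2),s["position"],st,s["wrist_force"])
p,d=camera("scene");cv2.imwrite("pics/s2.png",cv2.resize(p[140:240,220:340],None,fx=5,fy=5,interpolation=cv2.INTER_CUBIC)[:,:,::-1])
E
```

```text
grip rel pad (bed) -0.06756895299309519 0.0005107535888039718
0.019266791323765863 [ 0.42634887 -0.39063366  0.03104878] [ 0.42577558 -0.39013824]
24.175 [-0.2   0.5  -0.28  2.06  0.24  0.61 -0.53] [0.48591912 0.17359248 0.05972285] [0.48554829 0.17346694] [-0.82746064 -0.32659778 -1.22451428]
```

View pics/s2.png

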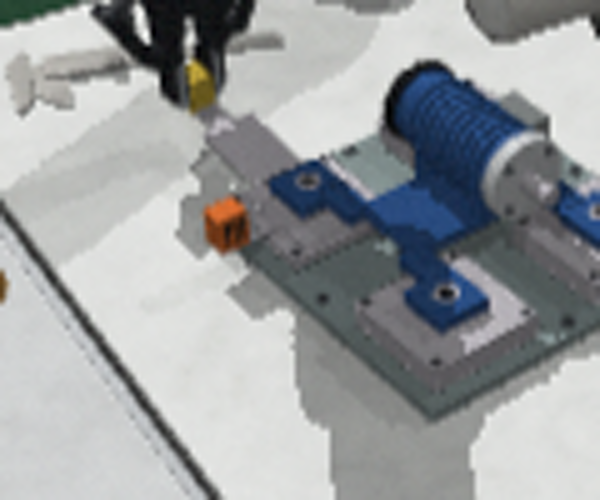

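The taper is lined up on the outer side and clear of the caliper. Next: bring the nose over the flat shim, touch down lightly, then ease it in under force control.

```bash
python3 - <<'E'
from h import *
z=.0309+.0271
def st(n):
    s=sense();P=s["position"][:2]-PC;cs,sn=np.cos(BY),np.sin(BY);f=s["wrist_force"]
    print(n,"bed",(1000*np.array([cs*P[0]+sn*P[1],-sn*P[0]+cs*P[1]])).round(2),"z",(s["position"][2]*1000).round(2),"f out",(-sn*f[0]+cs*f[1]).round(2),"fx",(cs*f[0]+sn*f[1]).round(2),"fz",f[2].round(2),s["time_s"])
    return s
move_l([*bed(0,.128),z+.0012],feed=.04); sleep(.2); st("pre")
print(move_l([*bed(0,.128),z-.003],feed=.008,until_force=1.3)); s=st("down")
zz=s["position"][2]
print(move_l([*bed(0,.075),zz],feed=.016,until_force=4.5)); st("seat"); sleep(.2); st("rest")
E
```

```text
pre bed [2.0000e-02 1.2825e+02] z 59.24 f out 0.0 fx -0.05 fz -1.02 24.925
True
down bed [4.0000e-02 1.2831e+02] z 57.98 f out 0.38 fx 0.73 fz 3.78 25.225
True
seat bed [ -0.32 120.51] z 57.92 f out -0.01 fx -0.45 fz 3.56 26.2833
rest bed [ -0.32 120.58] z 57.89 f out -2.26 fx 0.12 fz 3.76 26.4833
```

```bash
cat >> h.py <<'E'
def st(n):
    s=sense();P=s["position"][:2]-PC;cs,sn=np.cos(BY),np.sin(BY);f=s["wrist_force"]
    print(n,"bed",(1000*np.array([cs*P[0]+sn*P[1],-sn*P[0]+cs*P[1]])).round(2),"z",(s["position"][2]*1000).round(2),"f out",(-sn*f[0]+cs*f[1]).round(2),"fx",(cs*f[0]+sn*f[1]).round(2),"fz",f[2].round(2),round(s["time_s"],2))
    return s
E
python3 - <<'E'
from h import *
b=.1206
for zz in(.0582,.0585): 
    move_l([*bed(0,b),zz],feed=.005); sleep(.15); s=st(zz)
    if s["wrist_force"][2]<.6: break
zz=s["position"][2] if s["wrist_force"][2]>-.6 else s["position"][2]-.0002
r=move_l([*bed(0,.104),zz],feed=.02,until_force=3.5);print(r); st("a"); sleep(.15); st("b")
E
```

```text
0.0582 bed [ -0.24 120.6 ] z 58.13 f out -0.4 fx -1.7 fz 3.55 27.09
0.0585 bed [-1.0000e-01  1.2072e+02] z 58.4 f out -1.22 fx -1.92 fz 0.23 27.49
False
a bed [8.0000e-02 1.0365e+02] z 58.4 f out -1.18 fx 0.5 fz 0.61 28.48
b bed [3.0000e-02 1.0367e+02] z 58.36 f out -0.58 fx 0.93 fz 1.38 28.62
```

```bash
python3 - <<'E'
from h import *
s=sense();zz=s["position"][2]
r=move_l([*bed(0,.070),zz],feed=.014,until_force=4.5);print(r); st("a"); sleep(.15); st("b")
p,d=camera("scene");cv2.imwrite("pics/s3.png",cv2.resize(p[140:240,220:340],None,fx=5,fy=5,interpolation=cv2.INTER_CUBIC)[:,:,::-1])
E
```

```text
True
a bed [1.000e-02 9.307e+01] z 58.3 f out 0.62 fx -0.06 fz 2.76 29.71
b bed [2.000e-02 9.314e+01] z 58.29 f out -2.02 fx 0.68 fz 2.18 29.86
```

View pics/s3.png

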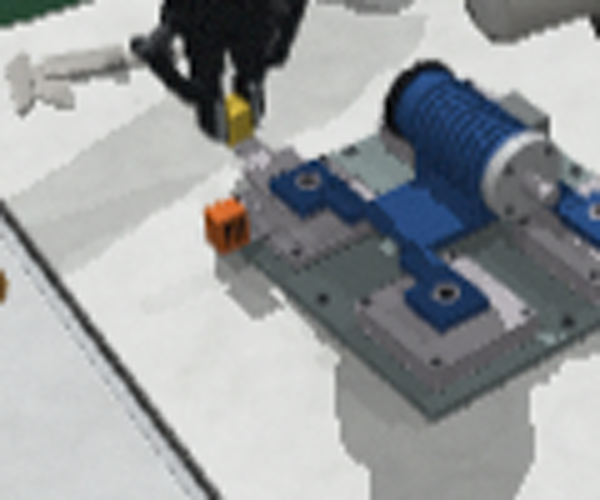

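```bash
python3 - <<'E'
from h import *
s=sense();zz=s["position"][2];y=.0931
cs,sn=np.cos(BY),np.sin(BY)
for i in range(8):
    y-=.001
    r=move_l([*bed(0,y),zz],feed=.01,until_force=5); s=st(r)
    f=s["wrist_force"]
    if r or -sn*f[0]+cs*f[1]>4.5: break
sleep(.2);st("rest")
E
```

```text
True bed [2.000e-02 9.306e+01] z 58.37 f out 0.94 fx -0.67 fz 2.13 30.17
rest bed [3.000e-02 9.309e+01] z 58.37 f out 0.36 fx -0.82 fz 2.85 30.37
```

```bash
python3 - <<'E'
from h import *
s=sense();zz=.0583;y=.0931
cs,sn=np.cos(BY),np.sin(BY)
for i in range(10):
    y-=.0005
    r=move_l([*bed(0,y),zz],feed=.01,until_force=9)
    F=[]
    for k in range(4): sleep(.02); F.append(sense()["wrist_force"])
    f=np.mean(F,0);F=np.array(F)@[-sn,cs,0]; print(F.round(1),end=" "); st(r)
    if r or F.mean()>3.8: break
E
```

```text
[2.3 1.3 3.2 2.3] False bed [5.000e-02 9.304e+01] z 58.37 f out 2.32 fx 0.31 fz 3.08 30.68
[5.7 5.1 4.8 5.9] False bed [3.000e-02 9.299e+01] z 58.4 f out 5.87 fx -0.67 fz 3.49 31.0
```

It's now firmly bearing at about 5 N with no further motion (roughly 31 mm under the foot). Releasing and inspecting.

```bash
python3 - <<'E'
from h import *
command_gripper(.03); sleep(.1); st("open"); command_gripper(.045)
move_l([*bed(0,.093),.16],feed=.15)
command_gripper(0,20)
movep([*bed(-.02,.02),.25],down(BY+np.pi))
p,d,K,R,t=cam("wrist");np.savez("w5.npz",p=p,d=d,K=K,R=R,t=t);cv2.imwrite("pics/w5.png",cv2.resize(p[100:300,80:480],None,fx=2,fy=2,interpolation=cv2.INTER_CUBIC)[:,:,::-1]);st("")
v,u=np.indices((400,640))
for f in("w4.npz","w5.npz"):
    z=np.load(f);K,R,t=z["K"],z["R"],z["t"];h=hsv(z["p"])
    for nm,lo,hi,zz in(("o",3,17,.0545),("y",20,33,.057)):
        mm=(h[...,0]>=lo)&(h[...,0]<=hi)&(h[...,1]>150)&(v>100)&(v<300)&(u>250)&(u<460)
        for a,c,b in blobs(mm,60)[:1]:
            P=ray(c,K,R,t,zz)[0][:2]-PC; cs,sn=np.cos(BY),np.sin(BY);print(f,nm,1000*(cs*P[0]+sn*P[1]),1000*(-sn*P[0]+cs*P[1]))
    bl=(h[...,0]>100)&(h[...,0]<130)&(h[...,1]>120)
    # foot bosses: bright ring inside blue front feet
    g=cv2.cvtColor(z["p"],cv2.COLOR_RGB2GRAY)
    for uu,vv in((145,205),(300,205)):
        w=(h[vv-13:vv+14,uu-13:uu+14,1]<100);q=np.argwhere(w).mean(0);P=ray([uu-13+q[1],vv-13+q[0]],K,R,t,.044)[0];print(f,"boss",(P[:2]*1000).round(1))
E
```

```text
open bed [-0.25 91.25] z 58.0 f out -0.01 fx -0.86 fz 0.25 31.37
 bed [-20.08  20.17] z 249.82 f out 0.49 fx -0.56 fz -0.42 34.54
w4.npz o -67.5689529930952 0.5107535888039718
w4.npz boss [ 518.2 -115.8]
w4.npz boss [501.   32.8]
w5.npz o -67.04871718403166 0.5066158940034609
w5.npz y -3.6162799350947896 89.09248656292891
w5.npz boss [ 518.7 -115.9]
w5.npz boss [501.5  32.9]
```

View pics/w5.png

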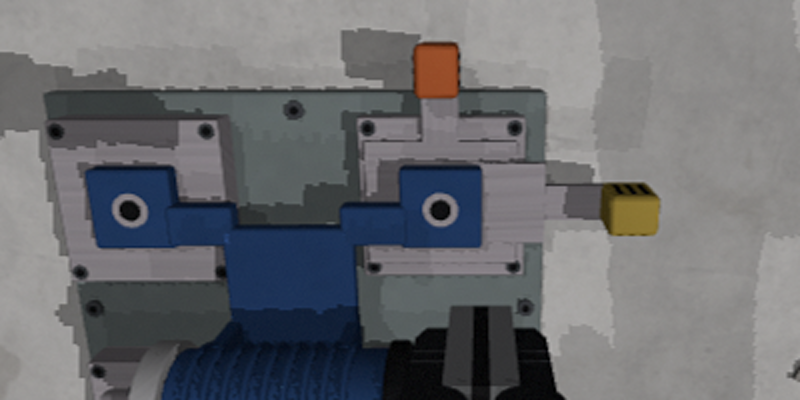

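Both shims are in place: orange grip at crop (437,70), yellow grip at (632,208), blade under the foot, and the bosses within 0.5 mm of where they were. Now the press test.

```bash
python3 - <<'E'
from h import *
b=bed(-.005,0)
movep([*b,.10],down(BY+np.pi)); move_l([*b,.074],feed=.08); sleep(.2)
f0=sense()["wrist_force"][2]
r=move_l([*b,.062],feed=.006,until_force=7); s=st(r); z=s["position"][2]
fz=lambda: np.mean([(sleep(.02),sense()["wrist_force"][2]-f0)[1] for _ in range(5)])
cmd=z;F=fz();print("F",F)
for i in range(25):
    if F>9.3: break
    cmd-=.00015; move_l([*b,cmd],feed=.01,until_force=8); F=fz()
print("F",F,cmd); st("press")
for i in range(5): sleep(.15);print(fz().round(2),end=" ")
st("hold")
move_l([*b,.16],feed=.12)
movep([*bed(-.02,.02),.25],down(BY+np.pi))
p,d,K,R,t=cam("wrist");h=hsv(p)
v,u=np.indices((400,640))
for nm,lo,hi,zz in(("o",3,17,.0545),("y",20,33,.057)):
    mm=(h[...,0]>=lo)&(h[...,0]<=hi)&(h[...,1]>150)&(v>100)&(v<300)&(u>250)&(u<460)
    a,c,_=blobs(mm,60)[0];P=ray(c,K,R,t,zz)[0][:2]-PC; cs,sn=np.cos(BY),np.sin(BY);print(nm,1000*(cs*P[0]+sn*P[1]),1000*(-sn*P[0]+cs*P[1]))
for uu,vv in((145,205),(300,205)):
    w=(h[vv-13:vv+14,uu-13:uu+14,1]<100);q=np.argwhere(w).mean(0);P=ray([uu-13+q[1],vv-13+q[0]],K,R,t,.044)[0];print("boss",(P[:2]*1000).round(1))
st("end")
E
```

```text
True bed [-4.99 -0.  ] z 69.09 f out -0.27 fx -0.24 fz 4.79 36.9
F 5.558464475624225
F 9.775544412313415 0.0683364966857977
press bed [-4.75  0.06] z 69.03 f out -0.2 fx -1.09 fz 8.76 38.65
9.71 10.16 9.64 10.24 10.1 hold bed [-4.73  0.05] z 69.05 f out 0.17 fx -1.82 fz 9.93 39.82
o -67.30069110024432 0.5047442715322928
y -3.9382840243004527 88.91122477494612
boss [ 518.3 -115.8]
boss [501.1  32.8]
end bed [-20.68  19.6 ] z 249.09 f out 0.16 fx -0.07 fz -0.88 41.24
```

The foot held about 10 N, moving less than 0.1 mm, and nothing shifted. Handing in.

```bash
python3 -c "
from rig import *
sleep(.3); print(finish_job())"
```

```text
the job is handed in; nothing more can be done
None
```

Job handed in at about 41 s: both shims are in place under the left front foot, which moved less than 0.1 mm when pressed with about 10 N, and the stand did not shift measurably (within 0.5 mm).

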